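# Seat the blank die in the extruder die holder

### The job

Using only the fingertips, push the round yellow brass blank die across the blue holder plate until it drops into the round recess, then press it down until the stiff seat under it is fully down and the die sits flat just below the plate's surface. Do not pick the die up, do not push the seat down before the die is in the recess, and leave the stamp, the ring cutter and the tile alone.

Things in the scene. Friction and masses are not known exactly. Their poses are not given: they have to be found in the camera images.
- die_holder: die holder of a clay extruder: a fixed blue plate 150 x 260 x 20 mm (its x, y, z) lying on the worktop with one round recess. Origin at the centre of its underside, z up, so its upper face is 20 mm above the origin. The face is smooth and level all round the recess.
- recess (a point): centre of the recess mouth, level with the plate's upper face; it lies at (0, -60, 20) mm in the holder's frame. The recess is 68 mm in diameter with a 1.5 mm chamfer, 4 mm wider than the die. In it is a black seat whose upper face lies 7 mm below the plate's face at first and 11 mm below when fully down.
- seat (a joint): how far the black seat in the recess has been pushed down, m: 0 up (as found), 0.004 fully down on its stop. It slides stiffly (about 4 N), does not sink under the die's weight, and stays where it is left.
- die_center (a point): centre of the loose blank die, a plain solid yellow brass disc (thin red circle and a dark centre dot on top) 64 mm in diameter, 10 mm thick, 85 to 170 g, half-way up (5 mm above its underside), its z axis normal to its faces. It starts flat on the holder plate, 65 to 120 mm from the recess centre. Dropped into the recess on the raised seat it stands 3 mm proud of the plate; with the seat fully down its upper face lies 1 mm below the plate's.
- stamp: white waisted clay stamp, 42 mm across, 52 mm tall, standing loose beside the plate; origin at the centre of its underside. Leave it alone.
- ring_cutter: grey ring cutter, 66 mm across, 30 mm tall, loose beside the plate; origin at the centre of its underside. Leave it alone.
- tile: glaze test tile with a teal half, 55 x 42 x 7 mm, loose beside the plate on its robot side; origin at the centre of its underside. Leave it alone.
There are look-alikes about, which are no part of the job. Of the things that look like the part that bears die_center, the middle-sized one is meant.

How it is judged:
At the end, for the whole second after the job is handed in: The die lies at rest in the recess, centred within 5 mm, level within 3 degrees, its upper face no longer proud of the plate (within 0.5 mm), and the seat is at least 3 of its 4 mm down (value of joint seat above 0.003 m and horizontal distance between die_center and recess below 0.005 m and z of die_center in the frame of recess below -0.0045 m and angle between die_center's own z axis and vertical below 0.05 rad and linear speed of die below 0.02 m/s); the robot touches nothing.
It fails at once if the die is lifted more than 8 mm off the plate (z of die_center in the frame of recess above 0.013 m).
It fails at once if the seat is pushed down before the die is in the recess (value of joint seat above 0.002 m and horizontal distance between die_center and recess above 0.02 m).
It fails at once if the stamp, ring cutter or tile is moved more than 20 mm (distance of any of stamp, ring_cutter, tile from where it was at the start of the episode above 0.02 m).
It fails at once if the stamp is knocked over (angle between stamp's own z axis and vertical above 0.5 rad).
It also fails if it takes over 56 s, if anything falls off the work surface, if the arm or the gripper's body presses on something with over 40 N, if the wrist force passes 120 N, or if a joint passes its speed limit or range.

### The arm

A 6-joint arm with a two-finger parallel gripper is mounted at the origin on a cart in front of the work surface, level with it; the furniture and walls round the work are solid. World frame = base frame: x ahead of the robot, y to its left, z up, the work surface at z = 0. Lengths are in m, angles in rad, forces in N, time in s.
With the tool pointing down it reaches from about 0.275 to 0.875 m from the base axis. Payload 12.5 kg.
Tool frame: the origin (TCP) lies where the fingers leave the gripper's body, on its centre line; the fingertips stand 73 mm ahead of it and the grasp point (between the pads) lies 54 mm ahead of it; z points along the fingers, y is the direction in which the jaws open and shut (so a half turn about z gives the same grasp; the last joint's range is limited). The gripper opens to 85 mm and grips with 20 to 120 N. Pads are 22 mm wide; open, the fingers measure 114 mm over their backs; the gripper's body (76 mm by 85 mm) begins 54 mm behind the grasp point. The pads swing forward as they close: fully open they stand 13 mm farther back than shut.
Start: joints at [1.033, 0.351, 1.652, -0, 1.139, -0.085], TCP at [0.241, 0.495, 0.304] pointing down, gripper open.
Joint ranges: [-2.75, 2.75], [-0.79, 2.1], [0.01, 2.65], [-1.57, 4.71], [0.07, 3.14], [-2.87, 2.87]. Speed limits (rad/s): [2.22, 2.22, 2.79, 3.14, 3.14, 3.14].

### API

Orientations are given as a 3x3 rotation matrix whose columns are the frame's x, y, z axes.
In Python, from bench import telemetry, imaging, job gives the robot as it stands.
- The arm moves only by the tool move_arm, never from a script. Its argument "steps" is a list of rows, each an object with "travel": the shift along the tool's x, y, z in m, a list of three; "delta_rot": the turn, a rotation vector about the tool's x, y, z in rad, a list of three; "fingers": the finger opening in m, from 0 to 0.0854. A call has 1 to 5 rows; each row shifts and turns the commanded pose from where the row before left it, along the tool's axes as they then stand; what a row does not reach is not made up. A row lasts 1/8 s, in which the tool goes at most 62.5 mm and 10.7 degrees, less where a joint would pass 70% of its speed; a pose out of reach is approached as far as the arm can. A call is refused whole if a number of a shift passes 0.0625 or a number of a turn 0.188, either way. A call with a gripper value outside its range is refused whole. The fingers move at their own pace and stop on an object; "squeeze" is the grip in N (left out, the last holds). Time passes only in rows, so rows that do not move let the fingers close. It gives the time, the measured TCP pose, the force and the opening at its end, in the units of the state.
- telemetry.observe(): the state, without advancing time (a new reading comes with each control period).
- imaging.snapshot(name): name is "side" or "top"; returns a dict with "frame" (400x640x3 uint8, red, green, blue), "K" (3x3 intrinsics, pixels), "T" (4x4, takes a point from camera to world coordinates). Camera axes: x right, y down, z forward; pixel columns grow to the right and rows downward; lengths in m; the calibration is good to about 2 mm. A picture is of the moment at which its call begins. There is no depth.
- job.hand_in(): hands the job in, once; it reports no verdict.
The state is a dict: "clock": time; "joint_positions": joint angles; "joint_vel": joint speeds; "effort": joint torques, N m; "tcp_pos": TCP position; "tool_rot": TCP orientation; "wrist_force": force on the tool from outside, world axes, zero at the start; "ft_torque": the same for the moment, N m; "opening": opening from 0.0 (shut) to 1.0 (fully open).
Only numpy, scipy, OpenCV 4.12 (cv2) and the standard library are available. Lean on these libraries where they do the work, as an engineer would, in place of code of your own. Each camera call takes 0.05 s, during which the arm holds its last target.

## Working session

There is one attempt and no reset: what is moved stays moved. The work goes in short steps, Python scripts to look and compute and a tool call to move; the robot and the scene stay as the last step left them, time stands still between calls to the robot, and variables do not carry over. Pictures are saved under pics/ and viewed, and the job is handed in when it is done.

Besides the shell and the picture viewer there is one more tool, called as name(argument=value, ...) on one line, values as JSON. move_arm: Moves the arm, as the interface text tells. Its arguments: {"type":"object","properties":{"steps":{"type":"array","items":{"type":"object","properties":{"travel":{"type":"array","items":{"type":"number"}},"delta_rot":{"type":"array","items":{"type":"number"}},"fingers":{"type":"number"}}}},"squeeze":{"type":"number"}},"required":["steps"]}

```bash
mkdir -p pics; ls; python3 - <<'E'
from bench import telemetry, imaging, job
import cv2
for n in ("top","side"):
    s=imaging.snapshot(n); cv2.imwrite(f"pics/{n}0.png",s["frame"][:,:,::-1]); print(n,s["K"],s["T"])
o=telemetry.observe(); print({k:o[k] for k in("clock","tcp_pos","tool_rot","opening","wrist_force")})
E
```

```text
pics
top [[479.79607653   0.         309.49012754]
 [  0.         479.79607653 201.0494445 ]
 [  0.           0.           1.        ]] [[ 0.01163631 -0.99558453  0.09314523  0.47178016]
 [-0.99946066 -0.01444094 -0.02949308  0.06192847]
 [ 0.03070796 -0.0927518  -0.99521562  0.9810617 ]
 [ 0.          0.          0.          1.        ]]
side [[374.95494537   0.         315.0551458 ]
 [  0.         374.95494537 199.65762468]
 [  0.           0.           1.        ]] [[ 0.93018218 -0.2349376   0.28207347  0.33812636]
 [-0.36707903 -0.58741131  0.72124957 -0.56470056]
 [-0.00375549 -0.77443675 -0.6326402   0.59428389]
 [ 0.          0.          0.          1.        ]]
{'clock': 0.1, 'tcp_pos': array([0.2404642 , 0.49442104, 0.30342095]), 'tool_rot': array([[-8.99252640e-01,  4.37429337e-01, -5.13734121e-04],
       [ 4.37429630e-01,  8.99252239e-01, -8.54798361e-04],
       [ 8.80626778e-05, -9.93402210e-04, -9.99999503e-01]]), 'opening': 0.999674918865413, 'wrist_force': array([-0.81480838,  0.04321049, -0.37618247])}
```

View pics/top0.png

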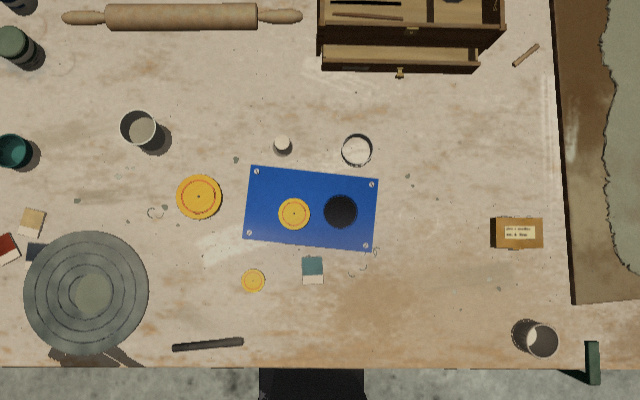

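View pics/side0.png

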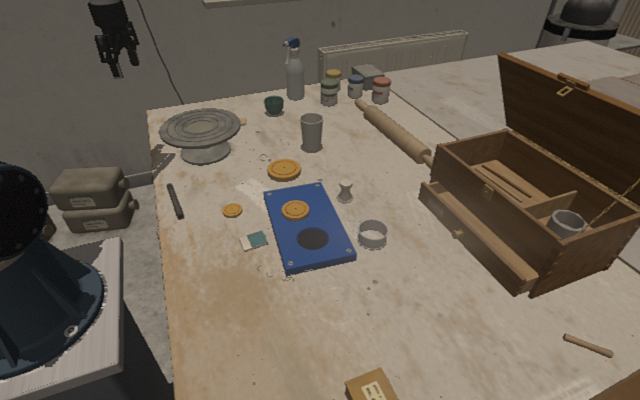

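Three yellow discs in the top view: a large one at (199,196), a middle one at (294,213) on the plate, and a small one at (253,281). The middle one on the plate is meant. The black recess is at (340,211), the stamp at (283,145), the ring at (357,150) and the tile at (312,270).

```bash
cat > h.py <<'E'
from bench import telemetry, imaging, job
import cv2, numpy as np
def proj(s,p,z):
    d=s["T"][:3,:3]@np.linalg.solve(s["K"],[p[0],p[1],1.]); c=s["T"][:3,3]
    return c+d*(z-c[2])/d[2]
def ell(s,mask,z):
    cs,_=cv2.findContours(mask.astype(np.uint8),cv2.RETR_EXTERNAL,cv2.CHAIN_APPROX_NONE)
    c=max(cs,key=cv2.contourArea)
    w=np.array([proj(s,p[0],z)[:2] for p in c])
    (x,y),r=cv2.minEnclosingCircle((w*1000).astype(np.float32))
    e=cv2.fitEllipse((w*1000).astype(np.float32))
    return e
def roi(s,u0,u1,v0,v1):
    m=np.zeros(s["frame"].shape[:2],bool); m[v0:v1,u0:u1]=1; return m
def die(s,box,z=0.03):
    f=s["frame"].astype(int); return ell(s,(f[...,0]-f[...,2]>60)&(f[...,0]>110)&roi(s,*box),z)
E
python3 - <<'E'
from h import *
s=imaging.snapshot("top"); f=s["frame"].astype(int)
print("die",die(s,(272,318,190,235)))
print("rec",ell(s,(f.max(2)<70)&roi(s,318,364,188,234),0.02))
print("big",die(s,(170,228,165,225),.01),"small",die(s,(235,270,262,300),.01))
for n,p,z in [("c1",(256,171),.02),("c2",(372,184.5),.02),("c3",(249.5,233),.02),("c4",(365.5,245.5),.02),("K1",(251,165),.02),("K2",(378.5,179),.02),("K3",(242.5,239),.02),("K4",(373,253),.02),("stamp",(283,146),.03),("ring",(357,150),.03),("tile",(312,270),.007)]:
    print(n,proj(s,p,z).round(4))
cv2.imwrite("pics/crop0.png",cv2.resize(s["frame"][130:300,220:400,::-1],None,fx=4,fy=4)[:600,:720])
s=imaging.snapshot("side"); print("side die",die(s,(278,314,198,225)))
f=s["frame"].astype(int);print("rec",ell(s,(f.max(2)<70)&roi(s,290,336,220,256),0.02))
E
```

```text
die ((535.5172119140625, 64.90657043457031), (60.96919250488281, 61.50334930419922), 151.8280029296875)
rec ((542.3710327148438, -28.096332550048828), (62.42878341674805, 64.61151123046875), 40.613746643066406)
big ((569.35888671875, 258.5438537597656), (89.8082275390625, 91.00434875488281), 90.07249450683594) small ((401.8675537109375, 145.2405548095703), (45.490867614746094, 46.25211715698242), 69.32368469238281)
c1 [0.621  0.1421 0.02  ]
c2 [ 0.5973 -0.0929  0.02  ]
c3 [0.4961 0.1523 0.02  ]
c4 [ 0.474  -0.0798  0.02  ]
K1 [0.6331 0.1524 0.02  ]
K2 [ 0.6087 -0.1062  0.02  ]
K3 [0.484  0.1659 0.02  ]
K4 [ 0.4592 -0.0949  0.02  ]
stamp [0.6711 0.0883 0.03  ]
ring [ 0.6656 -0.061   0.03  ]
tile [0.4236 0.0264 0.007 ]
side die ((534.4825439453125, 64.62079620361328), (58.96732711791992, 60.72749328613281), 66.16089630126953)
rec ((539.8679809570312, -30.74333381652832), (58.26650619506836, 63.4890251159668), 58.96720504760742)
```

View pics/crop0.png

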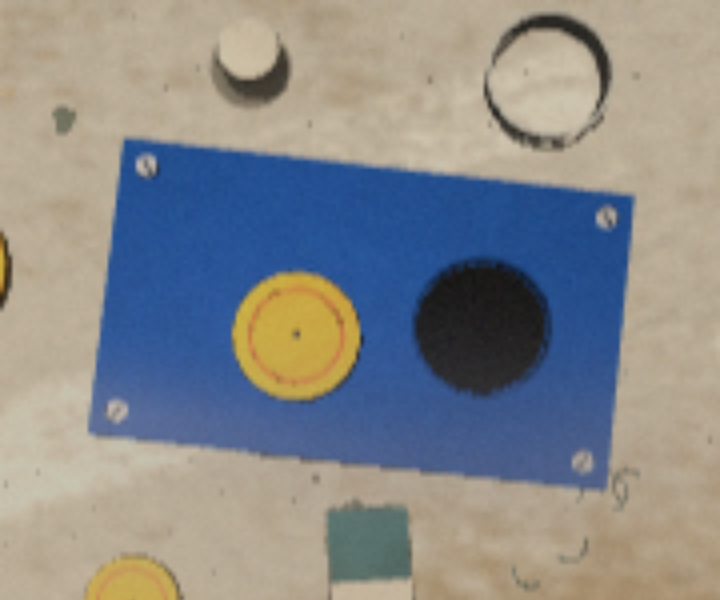

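Confirmed in the crop: the middle disc sits on the plate with a red circle and a dark dot. Estimates are die ≈ (0.535, 0.065) and recess ≈ (0.541, -0.0295), so the push direction is about (0.06, -1.0). I'll turn the tool so its jaw axis is square to the push, then push with two spread fingertips so the die stays stable.

move_arm(steps=[{"delta_rot":[0,0,0.176],"fingers":0.04},{"delta_rot":[0,0,0.176],"fingers":0.04},{"delta_rot":[0,0,0.176],"fingers":0.04},{"delta_rot":[0,0,0.176],"fingers":0.04},{"delta_rot":[0,0,0.176],"fingers":0.04}], squeeze=40)

```text
invalid input at $.steps[0]: expected keys travel, delta_rot, fingers
```

move_arm(steps=[{"delta_rot":[0,0,0.176],"fingers":0.04},{"fingers":0.04}])

```text
invalid input at $.steps[0]: expected keys travel, delta_rot, fingers
```

```bash
cat >> h.py <<'E'
def rel(t):
    o=telemetry.observe(); print(o["clock"],o["tcp_pos"].round(4),o["tool_rot"].round(3).tolist(),round(o["opening"],3),o["wrist_force"].round(1))
    print("tool delta",(o["tool_rot"].T@(np.array(t)-o["tcp_pos"])).round(4))
E
python3 -c "
from h import *
rel([.531,.128,.2])"
```

```text
0.2 [0.2405 0.4945 0.3036] [[-0.899, 0.437, -0.0], [0.437, 0.899, -0.001], [0.0, -0.001, -1.0]] 0.998 [ 0.2 -0.  -0.4]
tool delta [-0.4216 -0.2024  0.1037]
```

move_arm(steps=[{"travel":[0,0,0],"delta_rot":[0,0,0.176],"fingers":0.04},{"travel":[0,0,0],"delta_rot":[0,0,0.176],"fingers":0.04},{"travel":[0,0,0],"delta_rot":[0,0,0.176],"fingers":0.04},{"travel":[0,0,0],"delta_rot":[0,0,0.176],"fingers":0.04},{"travel":[0,0,0],"delta_rot":[0,0,0.176],"fingers":0.04}], squeeze=40)

```text
clock: 0.82
tcp_pos: [0.2405, 0.4945, 0.3037]
tool_rot: [[-0.23, 0.973, -0.0], [0.973, 0.23, -0.0], [-0.0, -0.0, -1.0]]
wrist_force: [-0.6, -0.5, -0.7]
opening: 0.469
```

move_arm(steps=[{"travel":[0,0,0],"delta_rot":[0,0,0.176],"fingers":0.04},{"travel":[0,0,0],"delta_rot":[0,0,0],"fingers":0.04}])

```text
clock: 1.08
tcp_pos: [0.2406, 0.4945, 0.3037]
tool_rot: [[-0.063, 0.998, -0.0], [0.998, 0.063, -0.0], [-0.0, -0.0, -1.0]]
wrist_force: [0.3, 0.5, 0.9]
opening: 0.469
```

```bash

python3 -c "
from h import *
rel([.531,.128,.2])"
```

```text
1.075 [0.2406 0.4945 0.3037] [[-0.063, 0.998, -0.0], [0.998, 0.063, -0.0], [-0.0, -0.0, -1.0]] 0.469 [0.3 0.5 0.9]
tool delta [-0.3841  0.2668  0.1038]
```

move_arm(steps=[{"travel":[-0.038,0.027,0.01],"delta_rot":[0,0,0],"fingers":0.04},{"travel":[-0.038,0.027,0.01],"delta_rot":[0,0,0],"fingers":0.04},{"travel":[-0.038,0.027,0.01],"delta_rot":[0,0,0],"fingers":0.04},{"travel":[-0.038,0.027,0.01],"delta_rot":[0,0,0],"fingers":0.04},{"travel":[-0.038,0.027,0.01],"delta_rot":[0,0,0],"fingers":0.04}])

```text
clock: 1.7
tcp_pos: [0.3879, 0.3121, 0.2537]
tool_rot: [[-0.067, 0.998, 0.0], [0.998, 0.067, 0.0], [0.0, 0.0, -1.0]]
wrist_force: [1.1, 0.2, -0.1]
opening: 0.472
```

move_arm(steps=[{"travel":[-0.038,0.027,0.01],"delta_rot":[0,0,0],"fingers":0.04},{"travel":[-0.038,0.027,0.01],"delta_rot":[0,0,0],"fingers":0.04},{"travel":[-0.038,0.027,0.01],"delta_rot":[0,0,0],"fingers":0.04},{"travel":[-0.038,0.026,0.01],"delta_rot":[0,0,0],"fingers":0.04},{"travel":[-0.038,0.026,0.01],"delta_rot":[0,0,0],"fingers":0.04}])

```text
clock: 2.33
tcp_pos: [0.5325, 0.1306, 0.2036]
tool_rot: [[-0.067, 0.998, 0.0], [0.998, 0.067, 0.0], [0.0, 0.0, -1.0]]
wrist_force: [-0.2, 0.1, 0.2]
opening: 0.467
```

move_arm(steps=[{"travel":[0,0,0],"delta_rot":[0,0,0],"fingers":0.04},{"travel":[0,0,0],"delta_rot":[0,0,0],"fingers":0.04}])

```text
clock: 2.58
tcp_pos: [0.5313, 0.1322, 0.2038]
tool_rot: [[-0.064, 0.998, -0.001], [0.998, 0.064, 0.0], [0.0, -0.001, -1.0]]
wrist_force: [-0.6, -0.6, -0.3]
opening: 0.47
```

```bash

python3 -c "
from h import *
rel([.531,.128,.11])
for n in ('top','side'):
    s=imaging.snapshot(n); cv2.imwrite(f'pics/{n}1.png',s['frame'][:,:,::-1])
    if n=='side': cv2.imwrite('pics/s1.png',cv2.resize(s['frame'][100:250,230:400,::-1],None,fx=4,fy=4))
"
```

```text
2.575 [0.5313 0.1322 0.2038] [[-0.064, 0.998, -0.001], [0.998, 0.064, 0.0], [0.0, -0.001, -1.0]] 0.47 [-0.6 -0.6 -0.3]
tool delta [-0.0041 -0.0005  0.0938]
```

View pics/s1.png

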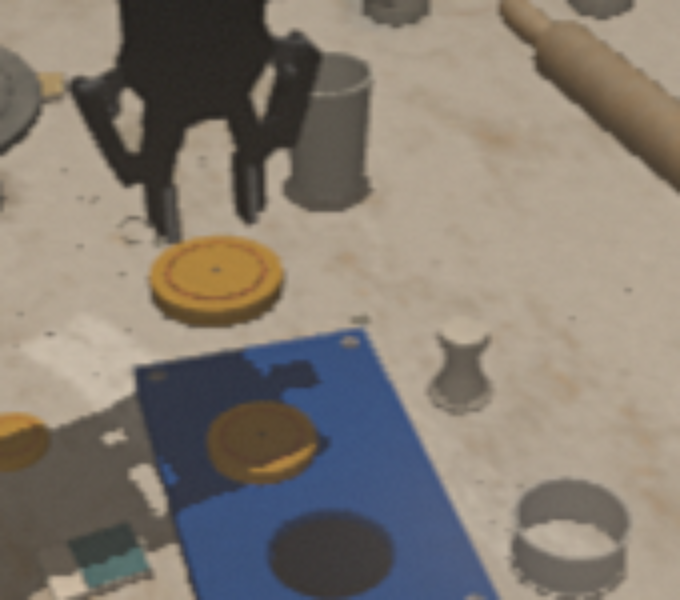

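The side view shows the fingertips hovering behind the die and clear of everything. Next I'll go down and feel for the plate.

move_arm(steps=[{"travel":[0,0,0.04],"delta_rot":[0,0,0],"fingers":0.04},{"travel":[0,0,0.04],"delta_rot":[0,0,0],"fingers":0.04},{"travel":[0,0,0.02],"delta_rot":[0,0,0],"fingers":0.04},{"travel":[0,0,0.004],"delta_rot":[0,0,0],"fingers":0.04},{"travel":[0,0,0],"delta_rot":[0,0,0],"fingers":0.04}])

```text
clock: 3.3
tcp_pos: [0.5317, 0.1324, 0.1006]
tool_rot: [[-0.063, 0.998, 0.001], [0.998, 0.063, 0.0], [0.0, 0.001, -1.0]]
wrist_force: [-0.9, 0.4, 0.2]
opening: 0.467
```

move_arm(steps=[{"travel":[0,0,0.002],"delta_rot":[0,0,0],"fingers":0.04},{"travel":[0,0,0],"delta_rot":[0,0,0],"fingers":0.04}])

```text
clock: 3.55
tcp_pos: [0.5318, 0.132, 0.0985]
tool_rot: [[-0.062, 0.998, 0.001], [0.998, 0.062, 0.0], [0.0, 0.001, -1.0]]
wrist_force: [-0.6, 0.0, 0.5]
opening: 0.47
```

```bash

python3 -c "
from h import *
rel([.531,.128,.095])
s=imaging.snapshot('side'); cv2.imwrite('pics/s2.png',cv2.resize(s['frame'][140:260,230:370,::-1],None,fx=5,fy=5))
"
```

```text
3.55 [0.5318 0.132  0.0985] [[-0.062, 0.998, 0.001], [0.998, 0.062, 0.0], [0.0, 0.001, -1.0]] 0.47 [-0.6  0.   0.5]
tool delta [-0.0039 -0.0011  0.0035]
```

View pics/s2.png

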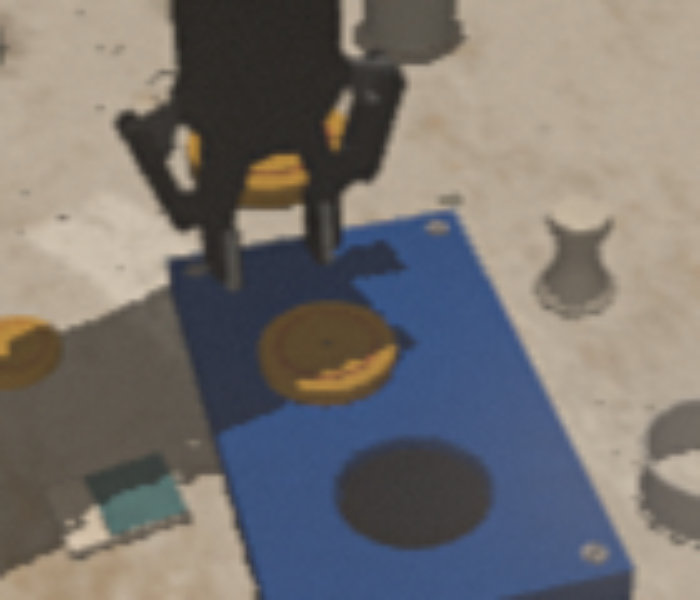

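move_arm(steps=[{"travel":[0,0,0.003],"delta_rot":[0,0,0],"fingers":0.04},{"travel":[0,0,0],"delta_rot":[0,0,0],"fingers":0.04}])

```text
clock: 3.85
tcp_pos: [0.5315, 0.1319, 0.0947]
tool_rot: [[-0.062, 0.998, -0.0], [0.998, 0.062, -0.0], [-0.0, -0.0, -1.0]]
wrist_force: [-0.5, 0.3, -1.3]
opening: 0.468
```

move_arm(steps=[{"travel":[0,0,0.002],"delta_rot":[0,0,0],"fingers":0.04},{"travel":[0,0,0],"delta_rot":[0,0,0],"fingers":0.04}])

```text
clock: 4.1
tcp_pos: [0.5315, 0.1319, 0.0927]
tool_rot: [[-0.062, 0.998, -0.0], [0.998, 0.062, -0.0], [-0.0, -0.0, -1.0]]
wrist_force: [-0.7, -0.1, 0.2]
opening: 0.468
```

move_arm(steps=[{"travel":[0,0,0.002],"delta_rot":[0,0,0],"fingers":0.04},{"travel":[0,0,0],"delta_rot":[0,0,0],"fingers":0.04}])

```text
clock: 4.35
tcp_pos: [0.5317, 0.1319, 0.0912]
tool_rot: [[-0.062, 0.998, 0.0], [0.998, 0.062, 0.0], [-0.0, 0.0, -1.0]]
wrist_force: [-1.6, 0.4, 4.7]
opening: 0.466
```

Contact with the plate came at a TCP z of about 0.0915. I'll raise 3 mm and start pushing.

move_arm(steps=[{"travel":[0,0,-0.003],"delta_rot":[0,0,0],"fingers":0.04},{"travel":[-0.01,0,0],"delta_rot":[0,0,0],"fingers":0.04},{"travel":[-0.01,0,0],"delta_rot":[0,0,0],"fingers":0.04},{"travel":[-0.006,0,0],"delta_rot":[0,0,0],"fingers":0.04},{"travel":[-0.006,0,0],"delta_rot":[0,0,0],"fingers":0.04}])

```text
clock: 4.97
tcp_pos: [0.5336, 0.0994, 0.0939]
tool_rot: [[-0.062, 0.998, -0.0], [0.998, 0.062, 0.0], [0.0, -0.0, -1.0]]
wrist_force: [-0.5, 0.4, -1.0]
opening: 0.467
```

move_arm(steps=[{"travel":[-0.006,0,0],"delta_rot":[0,0,0],"fingers":0.04},{"travel":[-0.007,0,0],"delta_rot":[0,0,0],"fingers":0.04},{"travel":[-0.007,0,0],"delta_rot":[0,0,0],"fingers":0.04},{"travel":[-0.007,0,0],"delta_rot":[0,0,0],"fingers":0.04},{"travel":[-0.004,0,0],"delta_rot":[0,0,0],"fingers":0.04}])

```text
clock: 5.6
tcp_pos: [0.5355, 0.0685, 0.0939]
tool_rot: [[-0.062, 0.998, -0.0], [0.998, 0.062, -0.0], [-0.0, -0.0, -1.0]]
wrist_force: [0.6, -0.1, -0.7]
opening: 0.471
```

```bash

python3 -c "
from h import *
rel([.539,.007,.0945])
s=imaging.snapshot('side'); cv2.imwrite('pics/s3.png',cv2.resize(s['frame'][150:270,240:380,::-1],None,fx=5,fy=5))
s=imaging.snapshot('top'); cv2.imwrite('pics/t3.png',cv2.resize(s['frame'][140:280,230:390,::-1],None,fx=4,fy=4))
"
```

```text
5.6 [0.5355 0.0685 0.0939] [[-0.062, 0.998, -0.0], [0.998, 0.062, -0.0], [-0.0, -0.0, -1.0]] 0.471 [ 0.6 -0.1 -0.7]
tool delta [-0.0616 -0.0003 -0.0006]
```

View pics/s3.png

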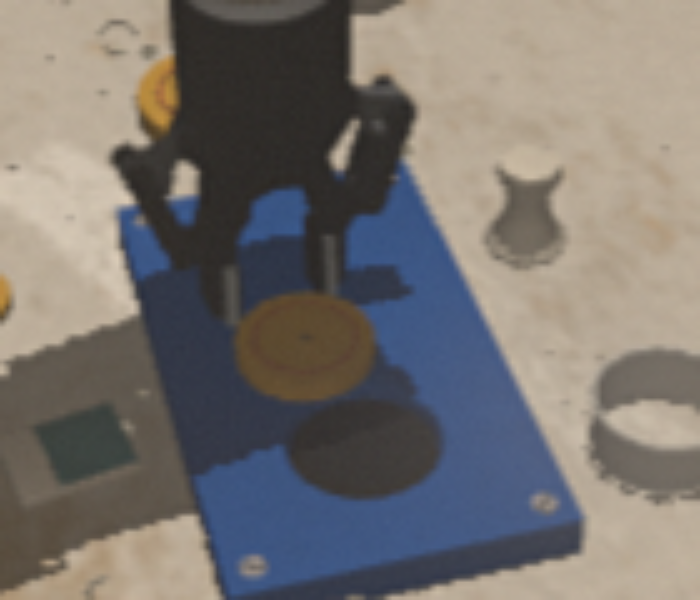

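View pics/t3.png

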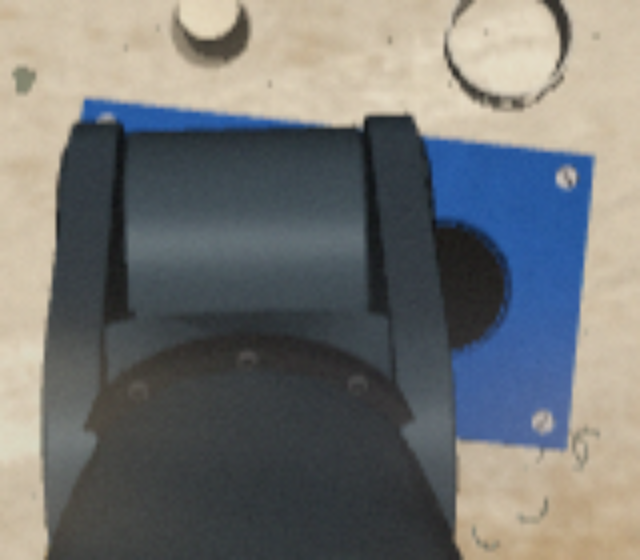

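```bash

python3 -c "
from h import *
s=imaging.snapshot('side')
d=proj(s,(301.3,217.3),.03);r=proj(s,(313.2,239.8),.02);print(d,r)
o=telemetry.observe();R=o['tool_rot'];print((R.T@(d-o['tcp_pos'])).round(4),(R.T@(r-o['tcp_pos'])).round(4))
"
```

```text
[0.53795916 0.03175262 0.03      ] [ 0.54063682 -0.0348438   0.02      ]
[-0.0371  0.0001  0.0639] [-0.1038 -0.0014  0.0739]
```

The side view has the die dot at (301.3, 217.3). It sits 37 mm ahead of the TCP and laterally on line, with about 62 mm to go.

move_arm(steps=[{"travel":[-0.007,0,0],"delta_rot":[0,0,0],"fingers":0.04},{"travel":[-0.007,0,0],"delta_rot":[0,0,0],"fingers":0.04},{"travel":[-0.007,0,0],"delta_rot":[0,0,0],"fingers":0.04},{"travel":[-0.007,0,0],"delta_rot":[0,0,0],"fingers":0.04},{"travel":[-0.007,0,0],"delta_rot":[0,0,0],"fingers":0.04}])

```text
clock: 6.38
tcp_pos: [0.5377, 0.0336, 0.0939]
tool_rot: [[-0.062, 0.998, 0.0], [0.998, 0.062, -0.0], [-0.0, 0.0, -1.0]]
wrist_force: [-0.1, 1.9, -0.1]
opening: 0.468
```

move_arm(steps=[{"travel":[-0.005,0,0],"delta_rot":[0,0,0],"fingers":0.04},{"travel":[-0.005,0,0],"delta_rot":[0,0,0],"fingers":0.04},{"travel":[-0.005,0,0],"delta_rot":[0,0,0],"fingers":0.04},{"travel":[-0.003,0,0],"delta_rot":[0,0,0],"fingers":0.04}])

```text
clock: 6.88
tcp_pos: [0.5389, 0.0159, 0.094]
tool_rot: [[-0.062, 0.998, 0.0], [0.998, 0.062, 0.0], [0.0, 0.0, -1.0]]
wrist_force: [-0.3, 1.7, 2.0]
opening: 0.466
```

```bash

python3 -c "
from h import *
rel([.539,.007,.0945])
s=imaging.snapshot('side'); cv2.imwrite('pics/s4.png',cv2.resize(s['frame'][170:280,250:370,::-1],None,fx=5,fy=5,interpolation=cv2.INTER_CUBIC))
"
```

```text
6.875 [0.5389 0.0159 0.094 ] [[-0.062, 0.998, 0.0], [0.998, 0.062, 0.0], [0.0, 0.0, -1.0]] 0.466 [-0.3  1.7  2. ]
tool delta [-0.0089 -0.0004 -0.0005]
```

View pics/s4.png

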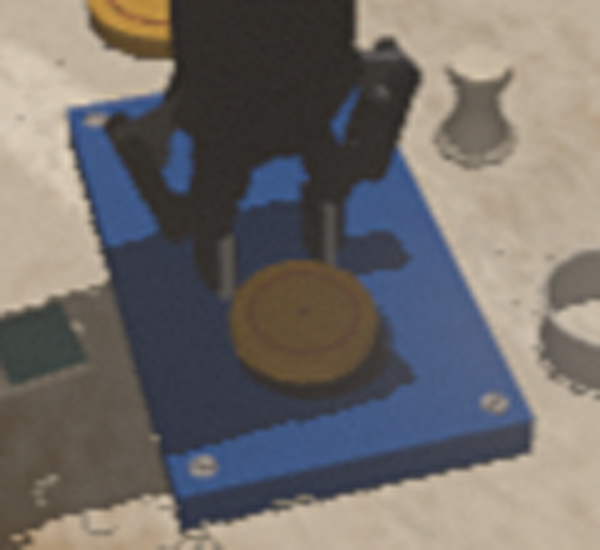

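The die is nearly over the recess, with its dot at about (311, 232). I'll continue gently.

move_arm(steps=[{"travel":[-0.003,0,0],"delta_rot":[0,0,0],"fingers":0.04},{"travel":[-0.002,0,0],"delta_rot":[0,0,0],"fingers":0.04},{"travel":[-0.002,0,0],"delta_rot":[0,0,0],"fingers":0.04},{"travel":[0,0,0],"delta_rot":[0,0,0],"fingers":0.04}])

```text
clock: 7.42
tcp_pos: [0.5392, 0.009, 0.0939]
tool_rot: [[-0.062, 0.998, -0.0], [0.998, 0.062, -0.0], [-0.0, -0.0, -1.0]]
wrist_force: [0.5, -0.1, 0.4]
opening: 0.471
```

```bash

python3 -c "
from h import *
s=imaging.snapshot('side'); cv2.imwrite('pics/s5.png',cv2.resize(s['frame'][170:280,250:370,::-1],None,fx=5,fy=5,interpolation=cv2.INTER_CUBIC))
"
```

```text
(no output)
```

View pics/s5.png

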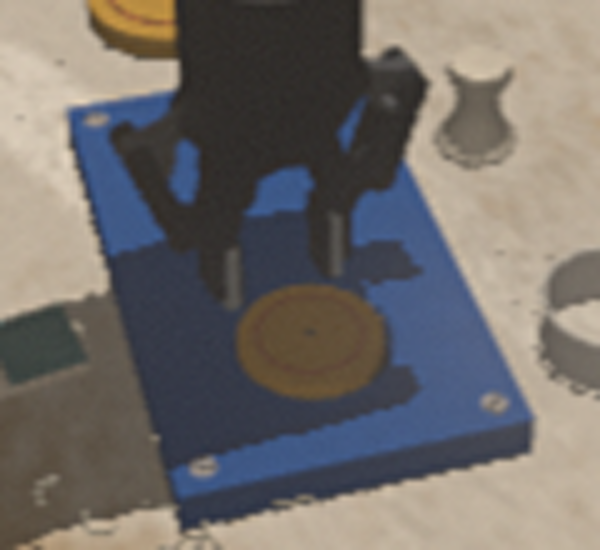

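The die appears to have dropped in, with its dot at about (311.8, 236.4) and only a thin rim proud. I'll lift, shut the fingers and move over the centre.

move_arm(steps=[{"travel":[0.003,0,-0.01],"delta_rot":[0,0,0],"fingers":0.04},{"travel":[0,0,-0.03],"delta_rot":[0,0,0],"fingers":0.0},{"travel":[0,0,0],"delta_rot":[0,0,0],"fingers":0.0},{"travel":[0,0,0],"delta_rot":[0,0,0],"fingers":0.0}])

```text
clock: 7.98
tcp_pos: [0.5389, 0.0123, 0.1338]
tool_rot: [[-0.062, 0.998, -0.0], [0.998, 0.062, 0.0], [0.0, -0.0, -1.0]]
wrist_force: [-0.4, 0.8, -0.6]
opening: -0.002
```

```bash

python3 -c "
from h import *
s=imaging.snapshot('side'); cv2.imwrite('pics/s6.png',cv2.resize(s['frame'][170:280,250:370,::-1],None,fx=5,fy=5,interpolation=cv2.INTER_CUBIC))
d=proj(s,(311.8,236.4),.023);print(d); rel([.541,-.0295,.134])
"
```

```text
[ 0.54049695 -0.02697684  0.023     ]
8.025 [0.5387 0.0122 0.1335] [[-0.062, 0.998, -0.001], [0.998, 0.062, 0.0], [0.0, -0.001, -1.0]] -0.001 [0.1 0.5 0.4]
tool delta [-0.0418 -0.0003 -0.0005]
```

View pics/s6.png

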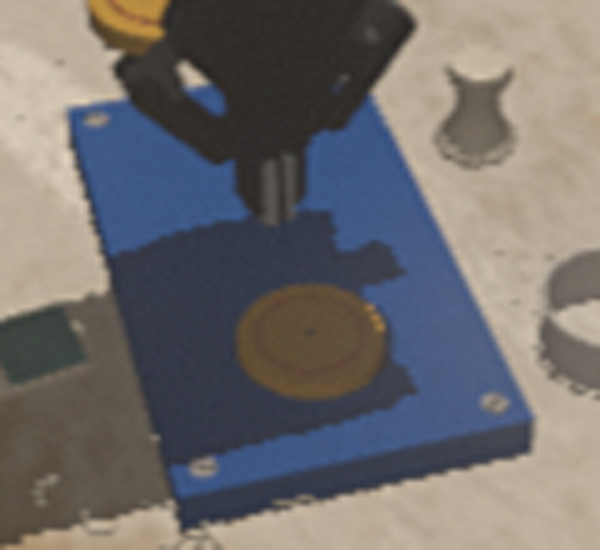

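move_arm(steps=[{"travel":[-0.02,0,0],"delta_rot":[0,0,0],"fingers":0.0},{"travel":[-0.021,0,0],"delta_rot":[0,0,0],"fingers":0.0},{"travel":[0,0,0.02],"delta_rot":[0,0,0],"fingers":0.0},{"travel":[0,0,0.008],"delta_rot":[0,0,0],"fingers":0.0},{"travel":[0,0,0],"delta_rot":[0,0,0],"fingers":0.0}])

```text
clock: 8.65
tcp_pos: [0.5413, -0.029, 0.1053]
tool_rot: [[-0.062, 0.998, -0.002], [0.998, 0.062, 0.0], [0.0, -0.002, -1.0]]
wrist_force: [-0.9, 1.2, -0.1]
opening: 0.004
```

move_arm(steps=[{"travel":[0,0,0.004],"delta_rot":[0,0,0],"fingers":0.0},{"travel":[0,0,0],"delta_rot":[0,0,0],"fingers":0.0}])

```text
clock: 8.9
tcp_pos: [0.5416, -0.0287, 0.102]
tool_rot: [[-0.062, 0.998, 0.0], [0.998, 0.062, -0.0], [-0.0, 0.0, -1.0]]
wrist_force: [-0.3, -1.3, -0.4]
opening: 0.002
```

move_arm(steps=[{"travel":[0,0,0.002],"delta_rot":[0,0,0],"fingers":0.0},{"travel":[0,0,0],"delta_rot":[0,0,0],"fingers":0.0}])

```text
clock: 9.15
tcp_pos: [0.5416, -0.0287, 0.0999]
tool_rot: [[-0.062, 0.998, 0.0], [0.998, 0.062, -0.0], [-0.0, 0.0, -1.0]]
wrist_force: [-0.3, 0.4, 0.6]
opening: -0.0
```

move_arm(steps=[{"travel":[0,0,0.002],"delta_rot":[0,0,0],"fingers":0.0},{"travel":[0,0,0],"delta_rot":[0,0,0],"fingers":0.0}])

```text
clock: 9.4
tcp_pos: [0.5415, -0.0288, 0.0978]
tool_rot: [[-0.062, 0.998, -0.0], [0.998, 0.062, 0.0], [0.0, -0.0, -1.0]]
wrist_force: [-0.5, 0.3, -0.1]
opening: 0.0
```

move_arm(steps=[{"travel":[0,0,0.002],"delta_rot":[0,0,0],"fingers":0.0},{"travel":[0,0,0],"delta_rot":[0,0,0],"fingers":0.0}])

```text
clock: 9.65
tcp_pos: [0.5415, -0.0288, 0.0957]
tool_rot: [[-0.062, 0.998, -0.0], [0.998, 0.062, 0.0], [0.0, -0.0, -1.0]]
wrist_force: [0.3, -1.0, 0.0]
opening: 0.001
```

move_arm(steps=[{"travel":[0,0,0.0015],"delta_rot":[0,0,0],"fingers":0.0},{"travel":[0,0,0],"delta_rot":[0,0,0],"fingers":0.0}])

```text
clock: 9.9
tcp_pos: [0.5416, -0.0288, 0.0943]
tool_rot: [[-0.062, 0.998, 0.0], [0.998, 0.062, -0.0], [-0.0, 0.0, -1.0]]
wrist_force: [0.9, -0.1, -0.0]
opening: -0.001
```

move_arm(steps=[{"travel":[0,0,0.0015],"delta_rot":[0,0,0],"fingers":0.0},{"travel":[0,0,0],"delta_rot":[0,0,0],"fingers":0.0}])

```text
clock: 10.15
tcp_pos: [0.5416, -0.0288, 0.0928]
tool_rot: [[-0.062, 0.998, 0.0], [0.998, 0.062, 0.0], [0.0, 0.0, -1.0]]
wrist_force: [-0.6, -0.2, 0.3]
opening: 0.001
```

No contact force yet at a TCP z of 0.0928, so I'll look.

```bash

python3 -c "
from h import *
s=imaging.snapshot('side'); cv2.imwrite('pics/s7.png',cv2.resize(s['frame'][170:280,250:370,::-1],None,fx=5,fy=5,interpolation=cv2.INTER_CUBIC))
rel([0,0,0])"
```

```text
10.2 [ 0.5416 -0.0288  0.0928] [[-0.062, 0.998, 0.0], [0.998, 0.062, -0.0], [-0.0, 0.0, -1.0]] -0.003 [-0.1  0.7  0.6]
tool delta [ 0.0623 -0.5388  0.0928]
```

View pics/s7.png

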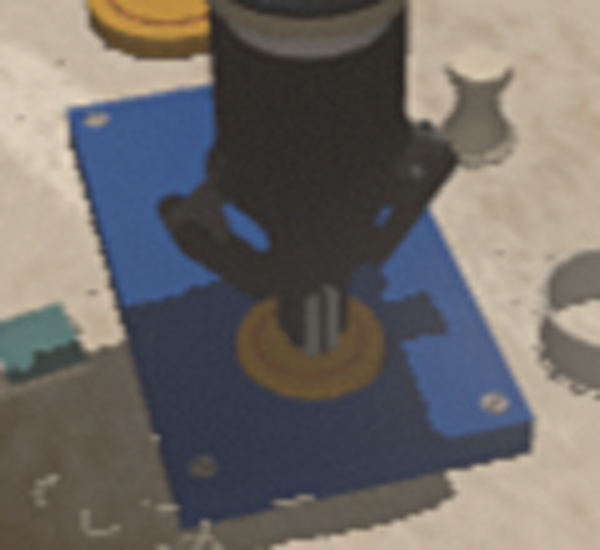

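move_arm(steps=[{"travel":[0,0,0.001],"delta_rot":[0,0,0],"fingers":0.0}])

```text
clock: 10.32
tcp_pos: [0.5416, -0.0288, 0.0919]
tool_rot: [[-0.062, 0.998, 0.0], [0.998, 0.062, -0.0], [-0.0, 0.0, -1.0]]
wrist_force: [-1.3, 0.2, 3.0]
opening: 0.0
```

move_arm(steps=[{"travel":[0,0,0.001],"delta_rot":[0,0,0],"fingers":0.0}])

```text
clock: 10.45
tcp_pos: [0.5417, -0.0288, 0.0916]
tool_rot: [[-0.062, 0.998, 0.0], [0.998, 0.062, -0.0], [-0.0, 0.0, -1.0]]
wrist_force: [-7.4, 1.1, 22.5]
opening: -0.001
```

move_arm(steps=[{"travel":[0,0,0.001],"delta_rot":[0,0,0],"fingers":0.0}])

```text
clock: 10.58
tcp_pos: [0.5417, -0.0288, 0.0915]
tool_rot: [[-0.062, 0.998, 0.0], [0.998, 0.062, -0.0], [-0.0, 0.0, -1.0]]
wrist_force: [-12.1, 1.4, 36.4]
opening: 0.002
```

There is a firm stop at TCP z ≈ 0.0916, which puts the tip at about 0.0186 and the die top at about the expected 0.019. I'll release and check from both cameras.

move_arm(steps=[{"travel":[0,0,-0.005],"delta_rot":[0,0,0],"fingers":0.0},{"travel":[0,0,-0.03],"delta_rot":[0,0,0],"fingers":0.0},{"travel":[0.06,0,-0.04],"delta_rot":[0,0,0],"fingers":0.0},{"travel":[0.06,0,-0.04],"delta_rot":[0,0,0],"fingers":0.0},{"travel":[0.06,0,-0.04],"delta_rot":[0,0,0],"fingers":0.0}])

```text
clock: 11.2
tcp_pos: [0.5315, 0.1284, 0.23]
tool_rot: [[-0.062, 0.998, 0.0], [0.998, 0.062, -0.0], [-0.0, 0.0, -1.0]]
wrist_force: [1.3, 0.0, 0.6]
opening: -0.001
```

move_arm(steps=[{"travel":[0.06,0.0,0],"delta_rot":[0,0,0],"fingers":0.0},{"travel":[0.06,0,0],"delta_rot":[0,0,0],"fingers":0.0},{"travel":[0.05,-0.04,0],"delta_rot":[0,0,0],"fingers":0.0},{"travel":[0.02,-0.02,0],"delta_rot":[0,0,0],"fingers":0.0},{"travel":[0,0,0],"delta_rot":[0,0,0],"fingers":0.0}])

```text
clock: 11.82
tcp_pos: [0.46, 0.3129, 0.2287]
tool_rot: [[-0.065, 0.998, -0.0], [0.998, 0.065, -0.0], [-0.0, -0.0, -1.0]]
wrist_force: [0.8, -0.4, 0.0]
opening: 0.002
```

```bash

python3 -c "
from h import *
rel([0,0,0])
a=imaging.snapshot('side'); b=imaging.snapshot('top')
cv2.imwrite('pics/s8.png',cv2.resize(a['frame'][170:280,250:370,::-1],None,fx=6,fy=5.4,interpolation=cv2.INTER_CUBIC))
cv2.imwrite('pics/t8.png',cv2.resize(b['frame'][140:290,230:390,::-1],None,fx=4,fy=4,interpolation=cv2.INTER_CUBIC))
print(die(a,(292,334,215,260),.019)); print(die(b,(310,372,180,240),.019))
print(die(a,(292,334,215,260),.023)); print(die(b,(310,372,180,240),.023))
"
```

```text
11.825 [0.46   0.3129 0.2287] [[-0.065, 0.998, -0.0], [0.998, 0.065, -0.0], [-0.0, -0.0, -1.0]] 0.002 [ 0.8 -0.4  0. ]
tool delta [-0.2824 -0.4792  0.229 ]
((540.0021362304688, -27.031797409057617), (60.03927230834961, 61.21040344238281), 164.7537384033203)
((540.6639404296875, -26.89476776123047), (61.148681640625, 61.301761627197266), 15.425816535949707)
((538.5985107421875, -30.77025604248047), (59.62180709838867, 60.7848014831543), 164.75425720214844)
((540.3775634765625, -26.52546501159668), (60.89445114135742, 61.04688262939453), 15.428243637084961)
```

View pics/s8.png

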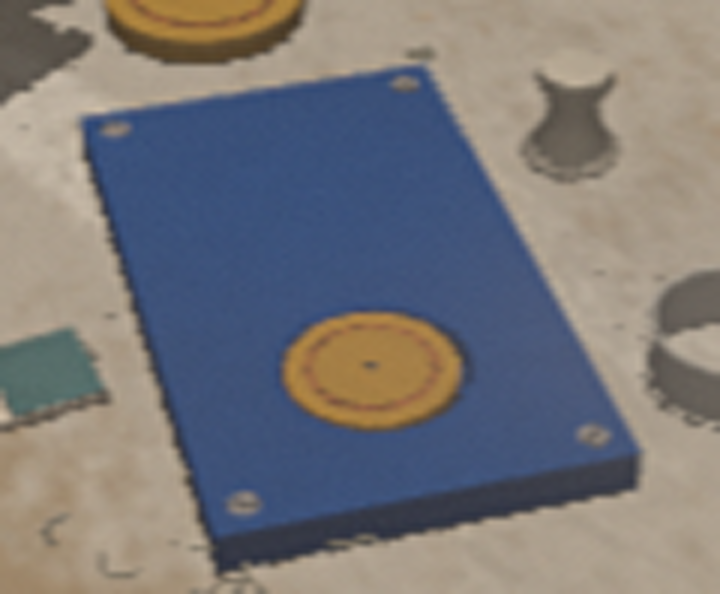

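View pics/t8.png

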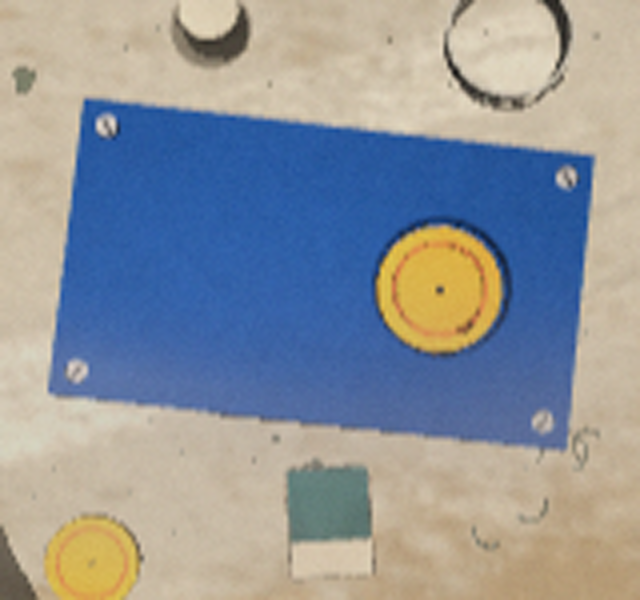

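The two views agree best with the top face at z = 0.019, with the die centre at about (0.540, -0.027). The gap crescent lies at the far side. To be sure the die is level and down, I'll probe its trailing and leading sides and then the bare plate with the shut fingertips.

```bash

python3 -c "
from h import *
rel([.540,-.012,.10])"
```

```text
11.925 [0.4616 0.3115 0.2289] [[-0.062, 0.998, 0.0], [0.998, 0.062, -0.0], [-0.0, 0.0, -1.0]] -0.001 [ 0.   0.1 -1. ]
tool delta [-0.3278  0.0581  0.1289]
```

move_arm(steps=[{"travel":[-0.055,0.029,0],"delta_rot":[0,0,0],"fingers":0.0},{"travel":[-0.055,0.029,0],"delta_rot":[0,0,0],"fingers":0.0},{"travel":[-0.055,0,0.02],"delta_rot":[0,0,0],"fingers":0.0},{"travel":[-0.055,0,0.02],"delta_rot":[0,0,0],"fingers":0.0},{"travel":[-0.054,0,0.02],"delta_rot":[0,0,0],"fingers":0.0}])

```text
clock: 12.55
tcp_pos: [0.5365, 0.0387, 0.1684]
tool_rot: [[-0.06, 0.998, 0.001], [0.998, 0.06, -0.0], [-0.0, 0.001, -1.0]]
wrist_force: [1.6, 0.8, 0.0]
opening: -0.001
```

move_arm(steps=[{"travel":[-0.054,0,0.02],"delta_rot":[0,0,0],"fingers":0.0},{"travel":[0,0,0.03],"delta_rot":[0,0,0],"fingers":0.0},{"travel":[0,0,0.015],"delta_rot":[0,0,0],"fingers":0.0},{"travel":[0,0,0.005],"delta_rot":[0,0,0],"fingers":0.0},{"travel":[0,0,0],"delta_rot":[0,0,0],"fingers":0.0}])

```text
clock: 13.18
tcp_pos: [0.5398, -0.0118, 0.0992]
tool_rot: [[-0.063, 0.998, 0.0], [0.998, 0.063, -0.0], [-0.0, 0.0, -1.0]]
wrist_force: [-0.2, 0.4, 0.0]
opening: 0.0
```

move_arm(steps=[{"travel":[0,0,0.002],"delta_rot":[0,0,0],"fingers":0.0},{"travel":[0,0,0.002],"delta_rot":[0,0,0],"fingers":0.0}])

```text
clock: 13.42
tcp_pos: [0.5398, -0.0119, 0.0954]
tool_rot: [[-0.062, 0.998, 0.001], [0.998, 0.062, -0.0], [-0.0, 0.001, -1.0]]
wrist_force: [-1.5, -0.5, -0.1]
opening: 0.001
```

move_arm(steps=[{"travel":[0,0,0.002],"delta_rot":[0,0,0],"fingers":0.0}])

```text
clock: 13.55
tcp_pos: [0.5396, -0.012, 0.093]
tool_rot: [[-0.062, 0.998, 0.0], [0.998, 0.062, -0.0], [-0.0, 0.0, -1.0]]
wrist_force: [-0.1, -0.0, -0.5]
opening: 0.002
```

move_arm(steps=[{"travel":[0,0,0.001],"delta_rot":[0,0,0],"fingers":0.0}])

```text
clock: 13.68
tcp_pos: [0.5395, -0.012, 0.0918]
tool_rot: [[-0.062, 0.998, -0.0], [0.998, 0.062, 0.0], [0.0, -0.0, -1.0]]
wrist_force: [-0.4, 0.3, 1.3]
opening: 0.001
```

move_arm(steps=[{"travel":[0,0,0.001],"delta_rot":[0,0,0],"fingers":0.0}])

```text
clock: 13.8
tcp_pos: [0.5396, -0.0121, 0.0916]
tool_rot: [[-0.062, 0.998, -0.0], [0.998, 0.062, 0.0], [0.0, -0.0, -1.0]]
wrist_force: [-6.2, 0.9, 21.7]
opening: -0.0
```

The trailing side stops at the same height (0.0916), so the die is level. Next is the plate reference.

move_arm(steps=[{"travel":[0,0,-0.01],"delta_rot":[0,0,0],"fingers":0.0},{"travel":[0.055,0,0],"delta_rot":[0,0,0],"fingers":0.0},{"travel":[0,0,0.005],"delta_rot":[0,0,0],"fingers":0.0},{"travel":[0,0,0.002],"delta_rot":[0,0,0],"fingers":0.0}])

```text
clock: 14.3
tcp_pos: [0.5361, 0.0427, 0.0938]
tool_rot: [[-0.063, 0.998, -0.0], [0.998, 0.063, -0.0], [-0.0, -0.0, -1.0]]
wrist_force: [0.5, -0.1, -0.0]
opening: -0.001
```

move_arm(steps=[{"travel":[0,0,0.001],"delta_rot":[0,0,0],"fingers":0.0}])

```text
clock: 14.42
tcp_pos: [0.5362, 0.0421, 0.0928]
tool_rot: [[-0.061, 0.998, -0.0], [0.998, 0.061, -0.0], [-0.0, -0.0, -1.0]]
wrist_force: [0.2, -0.5, 0.7]
opening: -0.001
```

move_arm(steps=[{"travel":[0,0,0.001],"delta_rot":[0,0,0],"fingers":0.0}])

```text
clock: 14.55
tcp_pos: [0.5363, 0.0421, 0.0926]
tool_rot: [[-0.061, 0.998, -0.0], [0.998, 0.061, -0.0], [-0.0, -0.0, -1.0]]
wrist_force: [-7.0, -0.4, 21.6]
opening: -0.003
```

move_arm(steps=[{"travel":[0,0,0.001],"delta_rot":[0,0,0],"fingers":0.0}])

```text
clock: 14.68
tcp_pos: [0.5363, 0.0421, 0.0925]
tool_rot: [[-0.061, 0.998, 0.0], [0.998, 0.061, -0.0], [-0.0, 0.0, -1.0]]
wrist_force: [-11.9, -0.9, 34.1]
opening: 0.001
```

The plate stop is at 0.0926 against 0.0916 on the die, so the die is exactly 1 mm below the face and the seat is fully down. I'll retreat and hand in.

move_arm(steps=[{"travel":[0,0,-0.02],"delta_rot":[0,0,0],"fingers":0.0},{"travel":[0,0,-0.05],"delta_rot":[0,0,0],"fingers":0.0},{"travel":[0.04,0,-0.04],"delta_rot":[0,0,0],"fingers":0.0},{"travel":[0.05,0,0],"delta_rot":[0,0,0],"fingers":0.0},{"travel":[0.05,0,0],"delta_rot":[0,0,0],"fingers":0.0}])

```text
clock: 15.3
tcp_pos: [0.5277, 0.1832, 0.2016]
tool_rot: [[-0.06, 0.998, 0.001], [0.998, 0.06, 0.0], [0.0, 0.001, -1.0]]
wrist_force: [-0.4, -0.9, -0.5]
opening: 0.004
```

move_arm(steps=[{"travel":[0.05,-0.03,0],"delta_rot":[0,0,0],"fingers":0.0},{"travel":[0.05,-0.03,0],"delta_rot":[0,0,0],"fingers":0.0},{"travel":[0,0,0],"delta_rot":[0,0,0],"fingers":0.0},{"travel":[0,0,0],"delta_rot":[0,0,0],"fingers":0.0}])

```text
clock: 15.8
tcp_pos: [0.4618, 0.2781, 0.201]
tool_rot: [[-0.062, 0.998, 0.0], [0.998, 0.062, -0.0], [-0.0, 0.0, -1.0]]
wrist_force: [1.0, 0.8, 1.1]
opening: -0.001
```

```bash

python3 -c "
from h import *
a=imaging.snapshot('side'); b=imaging.snapshot('top')
print(die(a,(292,334,215,260),.019)[0]); print(die(b,(310,372,180,240),.019)[0])
cv2.imwrite('pics/t9.png',b['frame'][:,:,::-1])
rel([0,0,0]); print(job.hand_in())
"
```

```text
(540.0263671875, -27.098621368408203)
(540.6639404296875, -26.89476776123047)
15.9 [0.4622 0.2776 0.2009] [[-0.06, 0.998, 0.0], [0.998, 0.06, -0.0], [-0.0, 0.0, -1.0]] -0.003 [-0.3 -0.3  0.5]
tool delta [-0.2492 -0.4781  0.2008]
the job is handed in; nothing more can be done
None
```

View pics/t9.png

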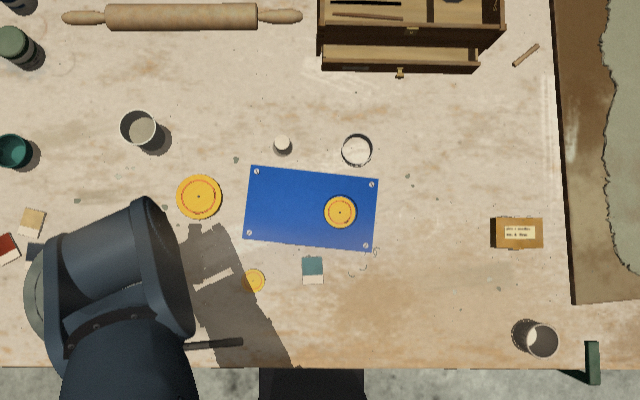

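I pushed the middle-sized brass die across the plate with two spread fingertips until it dropped into the recess. I then pressed it down with the fingers shut and handed the job in at about 16 s; hand-in gave no verdict.

**Last checks:**
- **Depth and level:** The fingertips stopped at the same tool height, 91.6 mm, at the die's centre and near its trailing edge, against 92.6 mm on the bare plate. So the die's top is level and about 1 mm below the plate, as expected with the seat fully down. I did not probe the leading side.
- **Centring:** Both cameras put the die at about (0.540, -0.027) m. That is 1.5 to 3.5 mm from my camera estimates of the recess centre, which vary by a couple of millimetres.
- **Surroundings:** In the last top picture the stamp, ring cutter and tile are where they started, and the arm is clear of everything.

**One check that disagreed:** I saw no clear force reading while the seat was going down, although it should resist with about 4 N. The force rose only at the final stop, to about 36 N. The height comparison with the plate settled that the seat was down.

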